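# Dust off the vial rack and hold it up level for inspection

## Robot

A 6-joint arm with a two-finger parallel gripper is mounted at the origin on the work surface. World frame = base frame: x ahead of the robot, y to its left, z up, the work surface at z = 0. Lengths are in m, angles in degrees, forces in N, time in s.
With the tool pointing down it reaches from about 0.325 to 0.775 m from the base axis. Payload 5.5 kg.
Tool frame: the origin (TCP) lies at the centre of the arm's flange, where the gripper is bolted on; the fingertips stand 182 mm ahead of it and the grasp point (between the pads) lies 163 mm ahead of it; z points along the fingers, y is the direction in which the jaws open and shut (so a half turn about z gives the same grasp; the last joint's range is limited). The gripper opens to 88 mm and grips with 3 to 60 N. Pads are 20 mm wide; open, the fingers measure 115 mm over their backs; the gripper's body (75 mm by 178 mm) begins 61 mm behind the grasp point.
Start: joints at [-72.061, 5.22, 70.514, -0, 104.267, -3.249], TCP at [0.217, -0.559, 0.405] pointing down, gripper open.
Joint ranges: [-164.24, 164.24], [-49.07, 125.15], [9.68, 141.18], [-86.29, 266.29], [3.28, 154.24], [-151.56, 151.56]. Speed limits (degrees/s): [147.25, 147.25, 172.46, 180, 180, 180].

## Interface

Orientations are given as [roll, pitch, yaw] about the fixed x, y, z axes, in that order (R = Rz(yaw) Ry(pitch) Rx(roll)).
In Python, from station import r gives the robot as it stands. The module is installed in compiled form; this text tells all that it offers. Calls block until the motion is done:
- r.reach(position, orientation): joint-space move of the TCP to a pose.
- r.servo_line(position, rotation=None, speed=0.15): straight line of the TCP; rotation=None keeps the orientation; speed is the mean speed in m/s.
- r.move_joints(angles): joint-space move.
- r.let_go() and r.grab(squeeze=None): open the fingers fully, or close them until they stop; squeeze is the grip in N (None keeps the last).
- r.wait(seconds).
- r.inverse_kinematics(position, orientation): joint angles nearest the present ones, or None.
- r.sense(): the state.
- r.snapshot(name): name is "side" or "top"; returns a dict with "frame" (480x640x3 uint8, red, green, blue), "fx", "fy", "cx", "cy" (pixels), "R" (3x3) and "t" (3): a world point X has camera coordinates R X + t. Camera axes: x right, y down, z forward; pixel columns grow to the right and rows downward; lengths in m; the calibration is good to about 2 mm. A picture is of the moment at which its call begins. There is no depth.
A pose or a line that the arm cannot do raises r.IKError and nothing moves.
- r.hand_in(): hands the job in, once; it reports no verdict.
The state is a dict: "clock": time; "joints": joint angles; "joint_vel": joint speeds; "joint_torque": joint torques, N m; "tcp_pos": TCP position; "orientation": TCP orientation; "contact_force": force on the tool from outside, world axes, zero at the start; "torque": the same for the moment, N m; "opening": finger opening in m.
Only numpy, scipy, OpenCV 4.12 (cv2) and the standard library are available. Lean on these libraries where they do the work, as an engineer would, in place of code of your own. Each camera call takes 0.05 s, during which the arm holds its last target.

## Task

On the sampler bench, press the white nozzle cap of the fixed air-duster canister fully down for a moment and let it spring back up, to blow the dust off the vial rack while it still sits in its carrier. Then take the rack by its handle, lift it at least 10 cm clear of the carrier, and hold it there level and still for two seconds with every vial in its pocket; finish while still holding it in the air, with nothing else carrying it. Leave the solvent bottle, the beaker and the white tray where they are.

Things in the scene. Friction and masses are not known exactly. Their poses are not given: they have to be found in the camera images.
- carrier: Fixed cream carrier plate on the bench, 120 x 250 x 16 mm, with an aluminium seat on it; origin under its centre, x across its width, y along its length, z up. Lugs stand round the seat, their tops 6 mm above it (28 mm above the bench), with 3 to 4 mm of play to the rack.
- seat (a point): Centre of the carrier's seat, 22 mm above the bench; the rack's underside rests here. Axes as the carrier.
- rack: Loose grey plastic vial rack, a block 92 (x) x 200 (y) x 30 (z) mm with eight round pockets (25 mm wide, 20 mm deep) in two rows along y, and a bridge handle along y over its middle. Origin at the centre of its underside, z up. Starts in the carrier, turned with it to within 0.02 rad. Mass about 0.3 to 0.45 kg without the vials; with them its centre of mass lies up to 10 mm from the handle's middle, towards +y.
- handle (a point): Centre of the rack's handle bar, 112 mm above the rack's underside. The bar is 14 mm thick (x), 18 mm high (z), 124 mm long (y); its axes are the rack's. Its two posts, 12 x 10 mm, stand at y = -53 and +53 mm. Under the bar is free space down to the block's top, 30 mm above the underside; vial tops reach 56 mm above the underside. Grip across x.
- canister: Fixed plain aluminium air-duster canister, 52 mm wide, in a steel cup on a 75 mm square base plate, beyond the carrier (the far side from the robot), left or right. Origin under its centre; -x is where the nozzle points, towards the rack. Its body ends 127 mm above the bench.
- nozzle_top (a point): Centre of the top face of the canister's white nozzle cap (30 mm wide, 20 mm high), 155 mm above the bench when up. A black nozzle stub points out of its side.
- nozzle_cap (a joint): Travel of the nozzle cap in m: 0 is up, 0.007 fully down. Sprung: it starts to move at about 3 N and is fully down at about 8 N; it springs back by itself.
- vial1: Loose glass vial with aluminium cap, 22 mm wide, 46 mm high, about 20 g, standing in a pocket of the rack (-x row, y = 78 mm in the rack's frame); origin at its underside, 10 mm above the rack's underside while in the pocket.
- vial2: Loose glass vial with aluminium cap, 22 mm wide, 46 mm high, about 20 g, standing in a pocket of the rack (+x row, y = 78 mm in the rack's frame); origin at its underside, 10 mm above the rack's underside while in the pocket.
- vial3: Loose glass vial with aluminium cap, 22 mm wide, 46 mm high, about 20 g, standing in a pocket of the rack (-x row, y = 28 mm in the rack's frame); origin at its underside, 10 mm above the rack's underside while in the pocket.
- vial4: Loose glass vial with aluminium cap, 22 mm wide, 46 mm high, about 20 g, standing in a pocket of the rack (+x row, y = -78 mm in the rack's frame); origin at its underside, 10 mm above the rack's underside while in the pocket.
- solvent: Bystander: loose clear glass bottle with a black screw cap and a blank label, 58 mm wide, 135 mm high, beside the canister, beyond the carrier; origin under its centre.
- beaker: Bystander: loose clear beaker, 66 mm wide, 75 mm high, on the left; origin under its centre.
- tray: Bystander: loose empty white tray, 110 x 150 x 30 mm, on the right; origin under its centre.

How it is judged:
By the outcome, as a careful person would: the job done as asked, in the order asked, and still so for the second after the job is handed in, while the arm keeps its last pose, push and grip.
It also fails if it takes over 45 s, if anything falls off the work surface, if the arm or the gripper's body presses on something with over 40 N, if the wrist force passes 120 N, or if a joint passes its speed limit or range.

## Working session

There is one attempt and no reset: what is moved stays moved. The work goes in short steps, each a Python script; the robot and the scene stay as the last script left them, time stands still between calls to the robot, and variables do not carry over. Pictures are saved under pics/ and viewed, and the job is handed in when it is done.

```bash
mkdir -p pics; python3 - <<'E'
from station import r
import cv2,pickle
for n in("top","side"):
    s=r.snapshot(n); cv2.imwrite(f"pics/{n}0.png",s["frame"][:,:,::-1]); pickle.dump(s,open(f"{n}0.pkl","wb"))
    print(n,s["fx"],s["cx"],s["cy"],s["R"],s["t"])
q=r.sense();print(q["clock"],q["tcp_pos"],q["orientation"],q["opening"])
E
```

```text
top 509.0846369433668 318.2650533472801 230.02011615693976 [[-0.01375292 -0.99989389 -0.004802  ]
 [-0.99371521  0.01420118 -0.11103333]
 [ 0.11108974  0.00324478 -0.99380508]] [0.00536677 0.50775604 1.12951254]
side 437.36654652392355 313.37514366543076 241.18958106956393 [[-0.87303394 -0.48764789 -0.00335751]
 [-0.30531267  0.55194266 -0.77597904]
 [ 0.3802577  -0.67643095 -0.63074976]] [0.43367433 0.24799661 0.91104972]
0.1 [ 0.21687329 -0.5594927   0.40362301] [-1.79898660e+02 -8.34307624e-03  2.11881081e+01] 0.08799408823616156
```

View pics/top0.png

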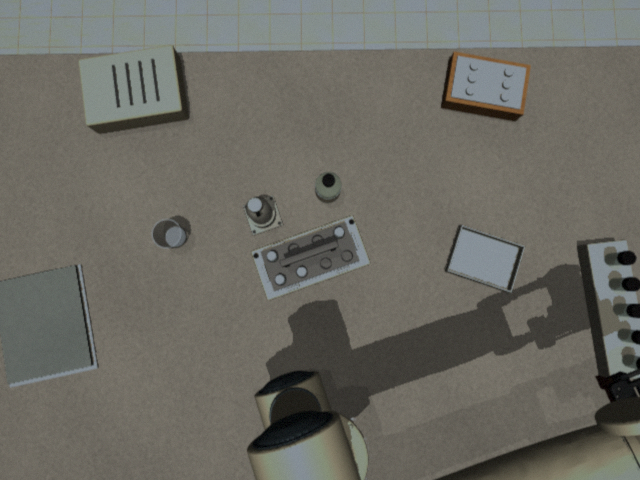

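View pics/side0.png

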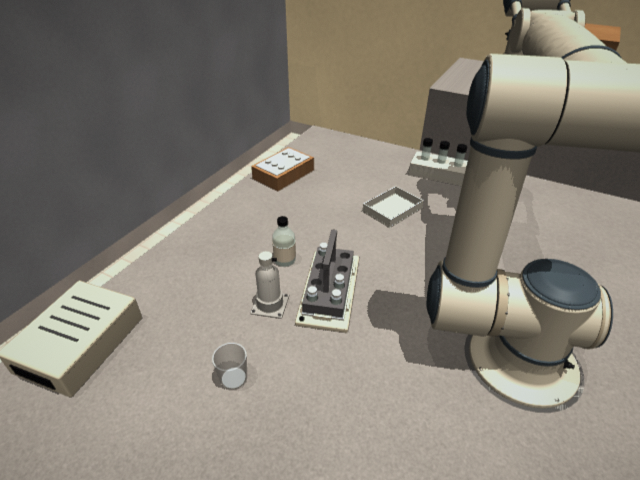

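The top view shows the rack around px (310,257) with its +y end to the left (three vials there), the nozzle cap near (254,205) and the solvent bottle at (328,185). The side view shows the cap near (265,258). I'll zoom in on both.

```bash
python3 - <<'E'
import cv2
a=cv2.imread("pics/top0.png")[160:310,225:385]; cv2.imwrite("pics/topz.png",cv2.resize(a,None,fx=4.5,fy=4,interpolation=cv2.INTER_CUBIC)[:, :] if 0 else cv2.resize(a,(640,600),interpolation=cv2.INTER_CUBIC))
a=cv2.imread("pics/side0.png")[210:340,235:375]; cv2.imwrite("pics/sidez.png",cv2.resize(a,(560,520),interpolation=cv2.INTER_CUBIC))
E
```

```text
(no output)
```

View pics/topz.png

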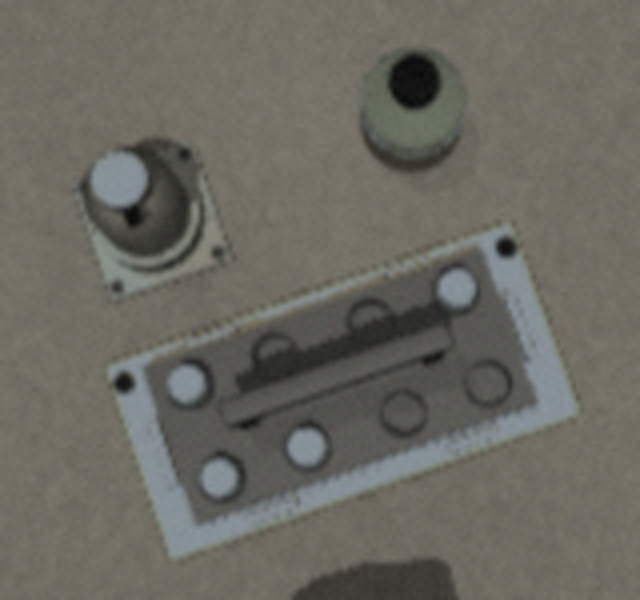

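View pics/sidez.png

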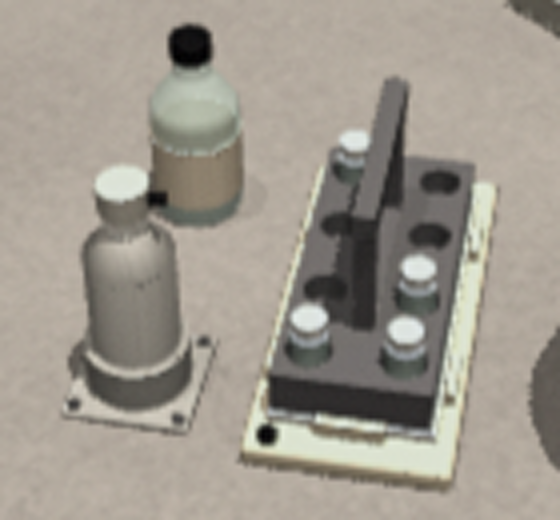

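```bash
cat > h.py <<'E'
import numpy as np
def ray(s,u,v,z):
    d=s["R"].T@np.array([(u-s["cx"])/s["fx"],(v-s["cy"])/s["fy"],1.]); c=-s["R"].T@s["t"]
    return c+d*(z-c[2])/d[2]
def proj(s,X):
    p=s["R"]@np.asarray(X)+s["t"]; return np.array([s["fx"]*p[0]/p[2]+s["cx"],s["fy"]*p[1]/p[2]+s["cy"]])
E
python3 - <<'E'
import cv2,pickle,numpy as np
from h import *
for nm,roi in(("top",(225,160,385,310)),("side",(235,210,375,340))):
    s=pickle.load(open(nm+"0.pkl","rb")); g=s["frame"]
    x0,y0,x1,y1=roi
    m=(g.min(2)>(125 if nm=="top" else 180)).astype(np.uint8); m[:, :x0]=0;m[:,x1:]=0;m[:y0]=0;m[y1:]=0
    n,l,st,c=cv2.connectedComponentsWithStats(m)
    for i in range(1,n):
        if st[i,4]>15: print(nm,st[i],c[i].round(1),"z78",ray(s,*c[i],.078).round(4),"z155",ray(s,*c[i],.155).round(4),)
s=pickle.load(open("top0.pkl","rb"))
for p in [(222,403),(447,322),(455,343),(237,425)]:
    print("bar",ray(s,225+p[0]/4-.375,160+p[1]/4-.375,.143).round(4))
for p in [(110,370),(508,225),(577,412),(177,556)]:
    print("car",ray(s,225+p[0]/4-.375,160+p[1]/4-.375,.016).round(4))
for p in [(80,190),(190,150),(230,260),(113,298)]:
    print("base",ray(s,225+p[0]/4-.375,160+p[1]/4-.375,.005).round(4))
print(g[258:262,262:268].tolist()[0], s["frame"][204,254])
E
```

```text
top [248 199  13  12 124] [254.2 204.4] z78 [0.5607 0.1377 0.078 ] z155 [0.548  0.1277 0.155 ]
top [ 252  216  117   83 1092] [312.8 265.5] z78 [0.4254 0.011  0.078 ] z155 [0.4221 0.0098 0.155 ]
top [248 219  16  14  67] [254.1 226.2] z78 [0.5126 0.1378 0.078 ] z155 [0.5033 0.1278 0.155 ]
top [335 228   8   8  46] [338.7 231.3] z78 [ 0.4989 -0.0463  0.078 ] z155 [ 0.4905 -0.0435  0.155 ]
top [289 230  25  10  37] [300.4 234.6] z78 [0.4928 0.037  0.078 ] z155 [0.4848 0.034  0.155 ]
top [268 252   7   8  43] [271.  255.4] z78 [0.4484 0.1012 0.078 ] z155 [0.4435 0.0937 0.155 ]
top [298 268   8   7  45] [301.  271.1] z78 [0.4137 0.0365 0.078 ] z155 [0.4113 0.0335 0.155 ]
top [276 276   7   7  44] [279.  279.1] z78 [0.3972 0.0842 0.078 ] z155 [0.3959 0.0779 0.155 ]
side [281 231   7   4  21] [284.4 232.6] z78 [ 0.6063 -0.0443  0.078 ] z155 [0.5507 0.0376 0.155 ]
side [320 242   7   6  34] [323.1 244.4] z78 [ 0.4969 -0.0505  0.078 ] z155 [0.4535 0.0322 0.155 ]
side [259 251  13   9  95] [265. 255.] z78 [0.6005 0.0528 0.078 ] z155 [0.5456 0.124  0.155 ]
side [352 255   7  20  67] [355.  262
[... 583 characters left out ...]
 [0.5149 0.2077 0.078 ] z155 [0.4695 0.2616 0.155 ]
side [268 308  16   8  33] [276.  312.4] z78 [0.4775 0.1937 0.078 ] z155 [0.4363 0.2492 0.155 ]
side [314 314  17   4  29] [322.3 315.7] z78 [0.3888 0.1547 0.078 ] z155 [0.3575 0.2145 0.155 ]
bar [0.4339 0.0763 0.143 ]
bar [ 0.4737 -0.0388  0.143 ]
bar [ 0.4629 -0.0427  0.143 ]
bar [0.4226 0.0688 0.143 ]
car [0.4604 0.1504 0.016 ]
car [ 0.5409 -0.0791  0.016 ]
car [ 0.4327 -0.1161  0.016 ]
car [0.3544 0.1123 0.016 ]
base [0.5666 0.1694 0.005 ]
base [0.5893 0.1051 0.005 ]
base [0.5242 0.0821 0.005 ]
base [0.503  0.1501 0.005 ]
[[221, 227, 216], [222, 228, 217], [221, 228, 216], [220, 227, 217], [221, 228, 218], [222, 228, 218]] [138 146 153]
```

```bash
python3 - <<'E'
from station import r
import numpy as np,cv2
r.grab(10)
best=None
for y in(18.9,108.9,-71.1,-161.1):
    q=r.inverse_kinematics([.547,.126,.40],[180,0,y]); q2=r.inverse_kinematics([.449,.021,.40],[180,0,y]); print(y,np.round(q,1) if q is not None else q,np.round(q2,1) if q2 is not None else None)
r.reach([.547,.126,.40],[180,0,18.9])
r.servo_line([.547,.126,.350],speed=.1)
s=r.sense();print(s["clock"],s["tcp_pos"],s["contact_force"],s["opening"])
for n in("top","side"):
    f=r.snapshot(n)["frame"][:,:,::-1]; a=f[160:310,185:385] if n=="top" else f[180:330,190:390]
    cv2.imwrite(f"pics/{n}1.png",cv2.resize(a,(800,600),interpolation=cv2.INTER_CUBIC))
E
```

```text
18.9 [  9.5  -0.8  77.2  -0.  103.6  80.6] [ -1.7 -18.1  92.6  -0.  105.5  69.4]
108.9 [  9.5  -0.8  77.2   0.  103.6  -9.4] [ -1.7 -18.1  92.6   0.  105.5 -20.6]
-71.1 None None
-161.1 [  9.5  -0.8  77.2   0.  103.6 -99.4] [  -1.7  -18.1   92.6    0.   105.5 -110.6]
4.775 [0.54702854 0.12594513 0.3503193 ] [ 0.35155026  0.00101325 -0.18683409] 0.0005988760061157084
```

View pics/side1.png

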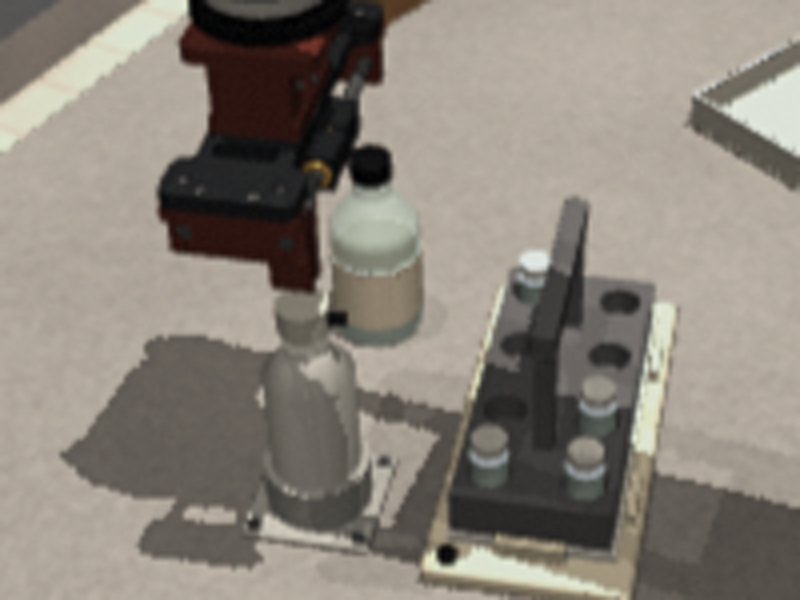

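View pics/top1.png

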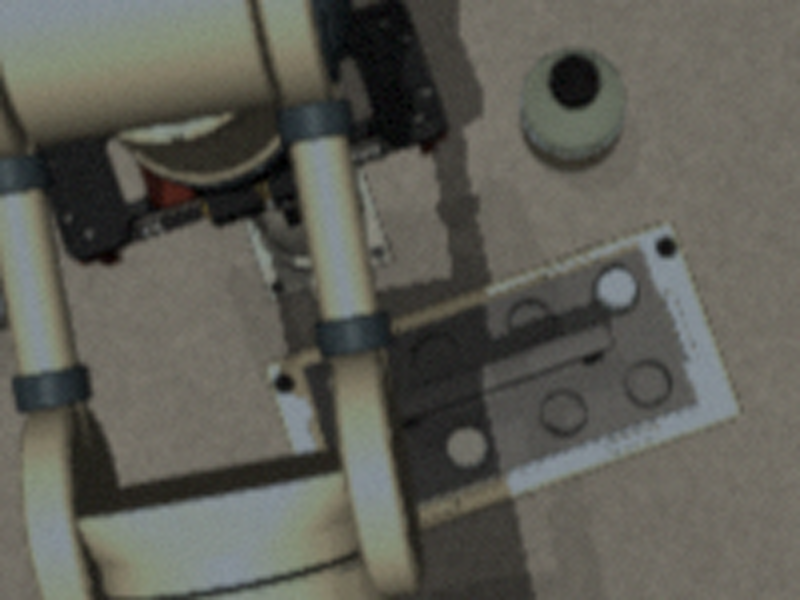

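The side view shows the closed fingertips at zoomed px (295,288), directly above the cap at about (302,300). Next I'll press under force control.

```bash
python3 - <<'E'
from station import r
import cv2
z=.350; r.servo_line([.547,.126,.339],speed=.08); z=.339
f0=r.sense()["contact_force"][2]; log=[]
for i in range(16):
    z-=.001; r.servo_line([.547,.126,z],speed=.02)
    s=r.sense(); f=s["contact_force"][2]; log.append((round(z,4),round(s["tcp_pos"][2],4),round(f,1)))
    if f>16: break
r.wait(.4)
s=r.sense();print(log,s["contact_force"],s["tcp_pos"],s["clock"])
f=r.snapshot("side")["frame"][:,:,::-1];cv2.imwrite("pics/side2.png",cv2.resize(f[180:330,190:390],(800,600),interpolation=cv2.INTER_CUBIC))
E
```

```text
[(0.338, np.float64(0.3381), np.float64(0.8)), (0.337, np.float64(0.3374), np.float64(2.2)), (0.336, np.float64(0.3365), np.float64(3.4)), (0.335, np.float64(0.3353), np.float64(4.2)), (0.334, np.float64(0.3342), np.float64(5.1)), (0.333, np.float64(0.3333), np.float64(5.4)), (0.332, np.float64(0.3325), np.float64(6.2)), (0.331, np.float64(0.3316), np.float64(6.6)), (0.33, np.float64(0.3308), np.float64(8.1)), (0.329, np.float64(0.3303), np.float64(8.2)), (0.328, np.float64(0.3303), np.float64(12.1)), (0.327, np.float64(0.3302), np.float64(15.2)), (0.326, np.float64(0.3302), np.float64(19.3))] [-5.17682607 -1.15901164 18.9804131 ] [0.5466402  0.1259549  0.33015936] 8.8083
```

View pics/side2.png

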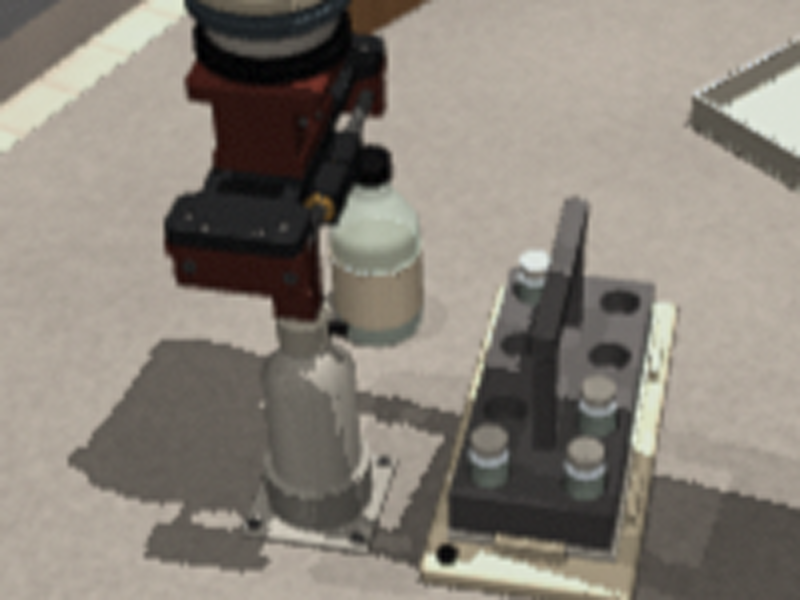

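The cap hit its hard stop (tip at 148 mm, force rising to 19 N). In the side view it sits lower on the body, at zoomed px (300,325). Now I'll release it and move over the handle.

```bash
python3 - <<'E'
from station import r
import cv2,numpy as np
r.servo_line([.547,.126,.345],speed=.08); r.servo_line([.547,.126,.40],speed=.2)
r.let_go()
r.reach([.446,.021,.40],[180,0,108.9])
for n in("top","side"):
    f=r.snapshot(n)["frame"][:,:,::-1]; cv2.imwrite(f"pics/{n}3.png",f)
r.servo_line([.446,.021,.325],speed=.12)
f=r.snapshot("side")["frame"][:,:,::-1];cv2.imwrite("pics/side4.png",cv2.resize(f[180:330,190:390],(800,600),interpolation=cv2.INTER_CUBIC))
s=r.sense();print(s["clock"],s["tcp_pos"],s["orientation"],s["contact_force"],s["opening"])
E
```

```text
13.5333 [0.44619048 0.0209766  0.32615856] [1.79904306e+02 3.60970255e-02 1.08897112e+02] [0.9729137  0.63251495 0.00510715] 0.08801566081609921
```

View pics/side4.png

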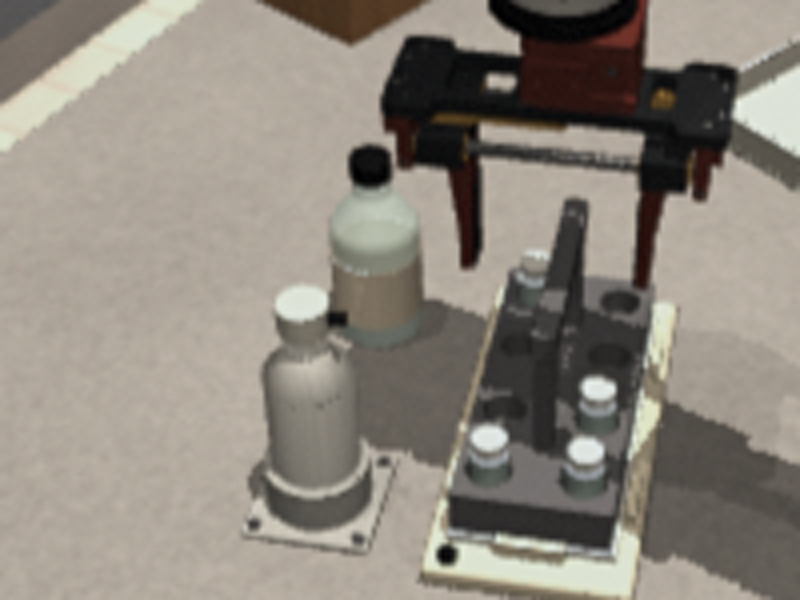

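View pics/side3.png

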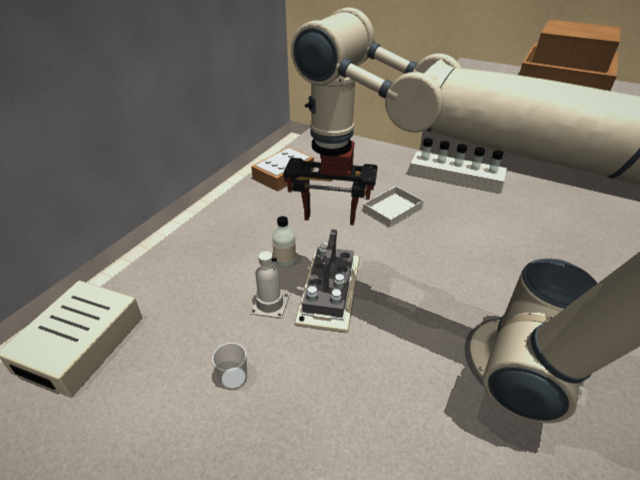

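The cap is back up (top at zoomed px (302,303)), and the fingers at zoomed px (470,265) and (643,285) straddle the bar. I'll descend, grip, and lift a little first as a test.

```bash
python3 - <<'E'
from station import r
import cv2,numpy as np
r.servo_line([.446,.021,.296],speed=.08)
f0=r.sense()
r.grab(45)
f1=r.sense()
r.servo_line([.446,.021,.315],speed=.04); r.wait(.3)
f2=r.sense()
for s in(f0,f1,f2): print(round(s["clock"],2),s["tcp_pos"].round(4),s["orientation"],s["contact_force"].round(2),s["torque"].round(3),s["opening"])
f=r.snapshot("side")["frame"][:,:,::-1];cv2.imwrite("pics/side5.png",cv2.resize(f[180:330,190:390],(800,600),interpolation=cv2.INTER_CUBIC))
E
```

```text
14.04 [0.4459 0.021  0.2954] [-1.79933526e+02 -2.40955202e-02  1.08898653e+02] [0.76 0.72 0.09] [-0.043 -0.125  0.062] 0.08765600656725688
15.17 [0.4459 0.021  0.2958] [-1.79949447e+02 -6.41724298e-03  1.08897455e+02] [-1.23 -0.38 -0.44] [-0.15   0.115 -0.062] 0.014037986546890206
16.09 [0.446  0.021  0.3148] [-1.79979817e+02 -8.48246605e-03  1.08900287e+02] [-0.28 -0.92 -4.78] [-0.022 -0.135  0.014] 0.013725520535593373
```

View pics/side5.png

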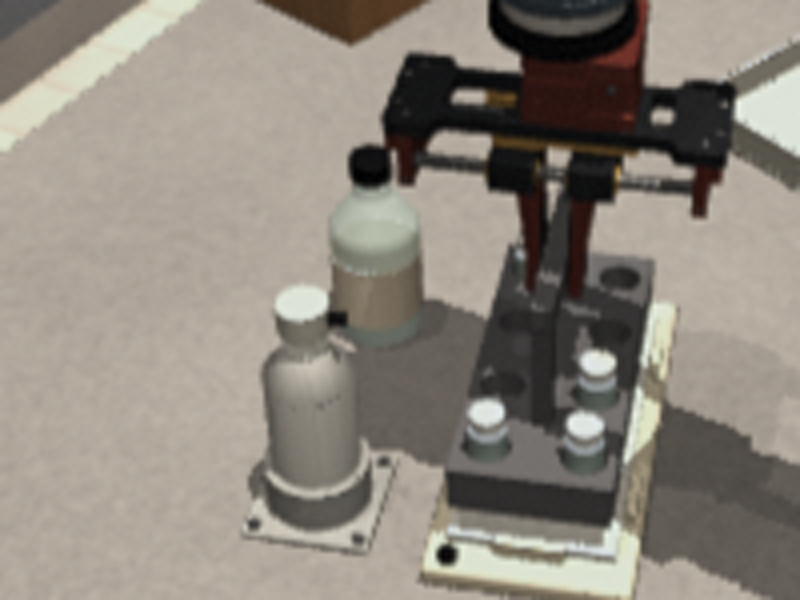

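The rack came up clean and level, carrying 4.8 N, and its front block edge at zoomed px (450–615, 475–520) is clear of the seat. I'll lift the rest of the way.

```bash
python3 - <<'E'
from station import r
import cv2,numpy as np
r.servo_line([.446,.021,.440],speed=.06); r.wait(2.6)
s=r.sense(); print(round(s["clock"],2),s["tcp_pos"].round(4),s["orientation"],s["contact_force"].round(2),s["torque"].round(3),s["opening"],abs(s["joint_vel"]).max())
for n in("side","top"):
    f=r.snapshot(n)["frame"][:,:,::-1];cv2.imwrite(f"pics/{n}6.png",cv2.resize(f[120:330,190:390] if n=="side" else f[140:320,200:400],(600,600),interpolation=cv2.INTER_CUBIC))
E
```

```text
20.98 [0.446 0.021 0.44 ] [-1.79999962e+02  1.78123915e-03  1.08901907e+02] [ 0.14 -0.17 -3.8 ] [-0.022 -0.105 -0.012] 0.013832236146265602 0.10311461098893855
```

View pics/side6.png

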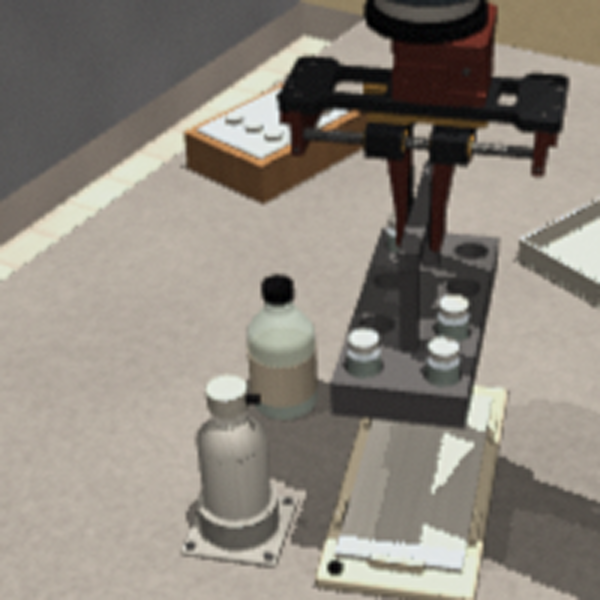

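View pics/top6.png

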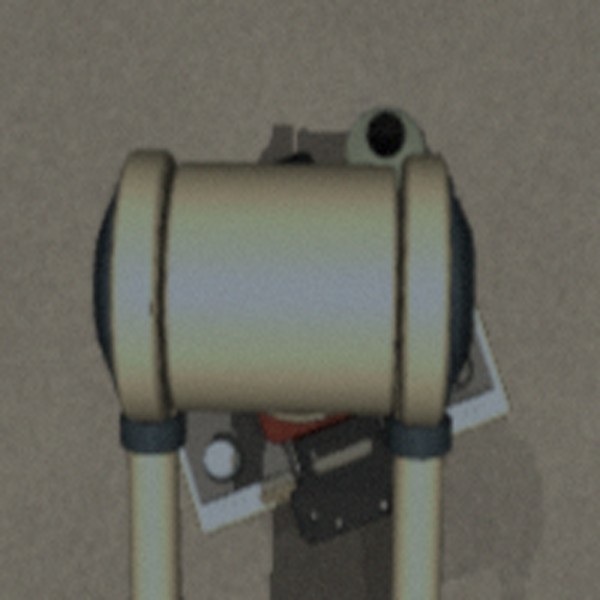

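The side view shows the rack in the air with three near vials at zoomed px (364,340), (444,350) and (453,305), and the fourth behind the handle at about (390,235). To check that it's level, I'll project the expected positions into this view.

```bash
python3 - <<'E'
import pickle,numpy as np
from h import *
s=pickle.load(open("side0.pkl","rb"))
z=lambda p:(((p-[190,120])*[3,600/210])).round(0)
for n,p in dict(v2=(.446,.098),v1=(.3945,.0805),v4=(.4969,-.0505),v3=(.4106,.0333)).items(): print(n,z(proj(s,[*p,.078+.1442])))
a=np.radians(18.9);X=np.array([np.cos(a),np.sin(a)]);Y=np.array([-X[1],X[0]])
for i,j in((1,1),(-1,1),(1,-1),(-1,-1)): print(i,j,z(proj(s,[*(np.array([.446,.0155])+i*.046*X+j*.1*Y),.052+.1442])))
from station import r
q=r.sense();print(q["clock"],q["tcp_pos"].round(4),q["opening"])
E
```

```text
v2 [364. 337.]
v1 [445. 346.]
v4 [401. 216.]
v3 [455. 303.]
1 1 [330. 382.]
-1 1 [467. 397.]
1 -1 [381. 226.]
-1 -1 [498. 237.]
21.075 [0.446 0.021 0.44 ] 0.0134882077591857
```

```bash
python3 - <<'E'
from station import r
import cv2,numpy as np,pickle
from h import *
s=r.snapshot("side");g=s["frame"];m=(g.min(2)>180).astype(np.uint8);m[:,:300]=0;m[:,360:]=0;m[:190]=0;m[252:]=0
n,l,st,c=cv2.connectedComponentsWithStats(m)
for i in range(1,n):
    if st[i,4]>5:print(st[i],c[i].round(1))
for p in((.446,.098),(.3945,.0805),(.4969,-.0505),(.4106,.0333)):print(proj(s,[*p,.2222]).round(1))
a=np.radians(18.9)
f=g[180:280,290:370,::-1];cv2.imwrite("pics/side7.png",cv2.resize(f,(640,600*4//3//1)[:1]+(600,),interpolation=cv2.INTER_CUBIC))
E
```

```text
[337 224   9   5  38] [340.7 225.9]
[307 236   9   5  41] [310.8 237.9]
[333 238  10   6  44] [337.5 240.8]
[311.3 237.9]
[338.2 241. ]
[323.8 195.4]
[341.5 226. ]
```

View pics/side7.png

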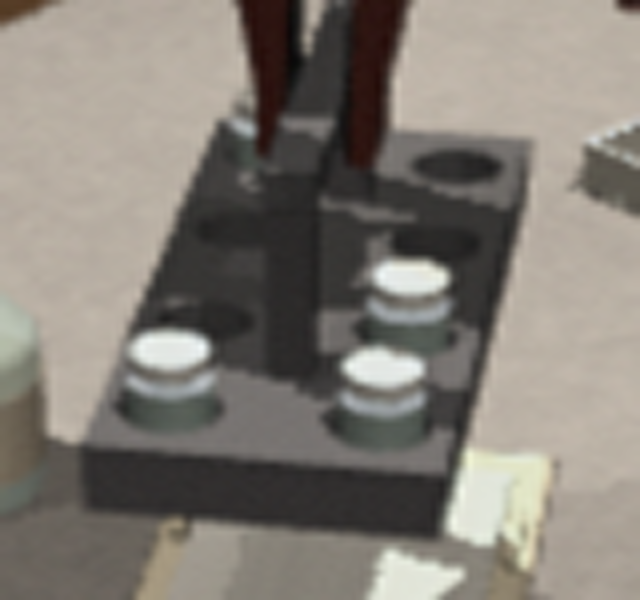

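The three caps that can be measured are within 0.9 px of where a level rack puts them, with 0.2 px or less of that vertical. The fourth vial is visible in its pocket behind the finger, so I'm handing in.

```bash
python3 - <<'E'
from station import r
r.wait(.3); s=r.sense(); print(s["clock"],s["tcp_pos"],s["contact_force"],s["opening"]); r.hand_in()
E
```

```text
21.425 [0.44599207 0.0209864  0.44003314] [ 0.34020562  0.90311148 -3.68450422] 0.013746677963158283
the job is handed in; nothing more can be done
```

The job is done and handed in at 21.4 s, with the arm still holding the rack in the air by its handle.

- **Nozzle cap:** I pressed it down to its hard stop with about 19 N, held it for about half a second and let go. The side picture afterwards showed it back up.
- **Lift:** I gripped the handle with 45 N and raised the rack 144 mm from its seat, about 138 mm above the carrier lugs. I then held it still for more than 2.6 s before handing in.
- **Level and vials:** In the side view, three vial caps were within 0.9 px of where a level rack would put them, and within 0.2 px vertically. The fourth vial is partly hidden behind a finger, so I could only see that it was in its pocket, not measure it.
- **Other objects:** In the last pictures, the solvent bottle stood where it was. The arm never went near the beaker or the tray, but I did not measure either one at the end.
- **Disagreements:** The two camera views differed by about 3–4 mm when locating objects, so I used the average, and both contacts landed as planned. The force reading while holding drifted from 4.8 N to 3.7 N. That is less than the given masses imply (about 3.7–5.2 N with the vials) at its lower end, so I put it down to sensor noise. The finger opening stayed at the bar's 14 mm throughout.

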